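# Clamp a truck axle in the spring-jaw vice with its toggle latch

### The arm

A 6-joint arm with a two-finger parallel gripper is mounted at the origin on the work surface. World frame = base frame: x ahead of the robot, y to its left, z up, the work surface at z = 0. Lengths are in m, angles in rad, forces in N, time in s.
With the tool pointing down it reaches from about 0.375 to 0.9 m from the base axis. Payload 3.1 kg.
Tool frame: the origin (TCP) lies at the very end of the fingers, on their centre line; the grasp point (between the pads) lies 19 mm behind it; z points along the fingers, y is the direction in which the jaws open and shut (so a half turn about z gives the same grasp; the last joint's range is limited). The gripper opens to 87 mm and grips with 3 to 60 N. Pads are 19 mm wide; open, the fingers measure 117 mm over their backs; the gripper's body (75 mm by 190 mm) begins 51 mm behind the grasp point.
Start: joints at [1.004, 0.527, 1.433, -0, 1.181, -0.178], TCP at [0.237, 0.578, 0.198] pointing down, gripper open.
Joint ranges: [-3.08, 3.08], [-0.75, 2.2], [0.22, 2.44], [-1.43, 4.57], [0, 2.65], [-2.85, 2.85]. Speed limits (rad/s): [2.79, 2.79, 3.14, 3.14, 3.14, 3.14].

### API

Orientations are given as a unit quaternion [x, y, z, w].
In Python, from rig import robot gives the robot as it stands. The module is installed in compiled form; this text tells all that it offers.
- The arm moves only by the tool carry_out, never from a script. Its argument "series" is a list of rows, each a list of 7 numbers: the shift along the tool's x, y, z in mm, then the turn, a rotation vector about the tool's x, y, z in degrees, then the gripper command: -1 is shut, 1 is fully open, values between are in proportion. In form: [[tx, ty, tz, rx, ry, rz, claw], ...]. A call has 1 to 8 rows; each row is the pose to reach, as a shift and turn from the pose measured when the call began, along the tool's axes at that moment; what a row does not reach only later rows make up. A row lasts 1/8 s, in which the tool goes at most 62.5 mm and 10.7 degrees, less where a joint would pass 70% of its speed; a pose out of reach is approached as far as the arm can. A call with a gripper value outside its range is refused whole. The fingers move at their own pace and stop on an object; "force" is the grip in N (left out, the last holds). Time passes only in rows, so rows that repeat a pose let the fingers close. It gives the time, the measured TCP pose, the force and the opening at its end, in the units of the state.
- robot.get_obs(): the state, without advancing time (a new reading comes with each control period).
- robot.camera(name): name is "scene" or "top"; returns a dict with "pixels" (480x640x3 uint8, red, green, blue), "fx", "fy", "cx", "cy" (pixels), "k1" (the pictures are not rectified: a ray, as slopes to the right and down, at radius r is drawn at 1 + k1 r^2 times it, then the intrinsics apply), "position" and "attitude" of the camera in the world. Camera axes: x right, y down, z forward; pixel columns grow to the right and rows downward; lengths in m; the calibration is good to about 2 mm. A picture is of the moment at which its call begins. There is no depth.
- robot.hand_in(): hands the job in, once; it reports no verdict.
The state is a dict: "time": time; "q": joint angles; "joint_velocities": joint speeds; "joint_torque": joint torques, N m; "position": TCP position; "tool_rot": TCP orientation; "ft_force": force on the tool from outside, world axes, zero at the start; "moment": the same for the moment, N m; "grip_width": finger opening in m.
Only numpy, scipy, OpenCV 4.12 (cv2) and the standard library are available. Lean on these libraries where they do the work, as an engineer would, in place of code of your own. Each camera call takes 0.05 s, during which the arm holds its last target.

### The job

Clamp the loose axle in the vice: swing the latch's wire bail over and hook it behind the keeper on the sliding jaw, then push the lever over, past centre, until it is fully home on its stop screw, and leave it closed. Feel for the stop: how high the screw has been set is not known, and it must not be pressed with more than about 25 N. Leave the wheels, the dish and the caliper where they are.

Things in the scene. Friction and masses are not known exactly. Their poses are not given: they have to be found in the camera images.
- vice: steel vice fixed to the plank, base 190 x 80 x 16 mm. Origin on the plank under the lever pivot; x axis from the fixed jaw (with the latch) to the sliding jaw (with the keeper), z up, y along the pivot pin; the latch moves in the plane y = 0. Fixed jaw x -20..24, top at z 52; sliding jaw x 36.5..94.5, 60 mm wide, flat top (ledge) at z 60; it slides 4.5 mm to grip the axle, return spring 5 to 7 N
- lever_pivot (a point): the lever's pivot pin, at vice x 0, z 63 mm, between two ears on the fixed jaw. Axes as the vice's
- lever (a joint): lever angle, rad: 0 = straight up, grows as it swings over to the vice's -x side, pi/2 = level = dead centre. Flat bar 26 mm wide, 6 mm thick, 85 mm long from the pivot. Stiff rivet (0.28 Nm): it stays where it is left, even just past centre. With the bail hooked it resists with up to about 7 N near its end before centre, 1 to 4 N after. The bail's hinge pin is on it, 18 mm from the pivot
- lever_underside (a point): point 60 mm from the pivot on the middle of the lever's face that comes to lie underneath and meets the stop screw. The screw has a 10 mm dome and stands at vice x -60 mm; its height is set differently each time and is not measured: the lever meets it somewhere from 1.64 to 1.92 rad, and only there is it home
- lever_tip (a point): middle of the lever's free end, 85 mm from the pivot
- bail (a joint): bail angle relative to the lever, rad: the bail points (lever + bail) rad above the vice's +x axis. It swings freely, falls by its weight (55 g), and at the start leans back over the latch against its limit of 2.2 rad. Wire loop 46 mm wide with side wires at y = -20 and 20 mm, sprung: it stretches along its length at 9 N/mm (about 5 mm at dead centre)
- bail_bar (a point): centre of the bail's crossbar, a 6 mm round wire along y at the loop's free end, 82.5 mm from the bail's hinge pin
- bail_tab (a point): pinch point on the bail's flat thumb tab, 24 mm from the crossbar's centre. The tab is 14 mm wide along y (pinch across this), 5 mm thick, and stands out from the middle of the crossbar to 35 mm from it, 45 degrees between straight outward along the bail and square to it on the side of growing bail angle (so up and outward when hooked)
- keeper (a point): foot of the keeper on the sliding jaw: where its outer (+x) face meets the ledge (vice x 72, z 60 mm, jaw open). Post 28 mm wide, 6 thick, 13 high; its lip overhangs 4 mm outward, underside 8 mm above the ledge, which goes on 22 mm outward. Hooked, the crossbar lies on the ledge outward of the post, below the lip, the post inside the loop. Axes as the vice's
- axle_center (a point): centre of the loose truck axle, a steel rod 8 mm in diameter, 210 mm long, lying along the vice's y on the vice's bed (z 40 mm) between the two jaws
- wheel_a: pink skateboard wheel lying flat on the plank beside the work, 52 mm diameter, 32 mm high; origin at the centre of its underside. Bystander
- wheel_b: pink skateboard wheel lying flat on the plank beside the work, 52 mm diameter, 32 mm high; origin at the centre of its underside. Bystander
- dish: white ceramic dish of axle nuts, 90 mm across, 28 mm high; origin at the centre of its underside. Bystander
- caliper: grey plastic caliper lying flat, 150 mm long, 7 mm thick; origin under the middle of its beam. Bystander

How it is judged:
By the outcome, as a careful person would: the job done as asked, in the order asked, and still so for the second after the job is handed in, with the robot touching nothing.
It also fails if it takes over 58 s, if anything falls off the work surface, if the arm or the gripper's body presses on something with over 40 N, if the wrist force passes 120 N, or if a joint passes its speed limit or range.

## Working session

There is one attempt and no reset: what is moved stays moved. The work goes in short steps, Python scripts to look and compute and a tool call to move; the robot and the scene stay as the last step left them, time stands still between calls to the robot, and variables do not carry over. Pictures are saved under pics/ and viewed, and the job is handed in when it is done.

Besides the shell and the picture viewer there is one more tool, called after "Request:" by a JSON object that holds its "name" and its "arguments", one argument or row to a line. carry_out: Moves the arm, as the interface text tells. Its arguments: {"type":"object","properties":{"series":{"type":"array"},"force":{"type":"number"}},"required":["series"]}

```bash
mkdir -p pics; ls
python3 - <<'E'
from rig import robot
import cv2
o=robot.get_obs(); print(o)
for n in("scene","top"):
    c=robot.camera(n); cv2.imwrite(f"pics/{n}0.png",c["pixels"][:,:,::-1]); print({k:v for k,v in c.items() if k!="pixels"})
E
```

```text
pics
{'time': 0.0, 'q': array([ 1.00346404e+00,  5.28478394e-01,  1.43390744e+00,  6.79419652e-06,
        1.18136241e+00, -1.78507561e-01]), 'joint_velocities': array([ 1.05814363e-03, -8.50361462e-04,  7.60446102e-04,  2.22740114e-05,
       -2.53513908e-05, -1.74920880e-04]), 'joint_torque': array([-3.29592667e-04, -4.40043390e+01, -1.76591223e+01,  6.31129090e-02,
        5.81574161e-02, -1.71666165e-04]), 'position': array([0.23648756, 0.57768898, 0.19656253]), 'tool_rot': array([ 1.93191159e-01,  9.81160545e-01, -1.00257313e-03, -3.95606042e-04]), 'ft_force': array([-0.11317469, -0.30021312, -0.12353689]), 'moment': array([-0.05291438, -0.02414842, -0.03636988]), 'grip_width': 0.08742694995957576}
{'fx': 434.8686028966746, 'fy': 434.8686028966746, 'cx': 320.45137484346344, 'cy': 236.79552907341022, 'k1': -0.026511270601990867, 'position': array([0.75302276, 0.40489242, 0.76086508]), 'attitude': array([ 0.20021528,  0.93219027, -0.29358279, -0.06887883])}
{'fx': 535.7836762171632, 'fy': 535.7836762171632, 'cx': 329.47821875148577, 'cy': 236.40168824800466, 'k1': 0.007958356202103644, 'position': array([ 0.38854709, -0.01538242,  1.15870202]), 'attitude': array([ 0.70682023, -0.70367993,  0.0390637 , -0.06094057])}
```

View pics/scene0.png

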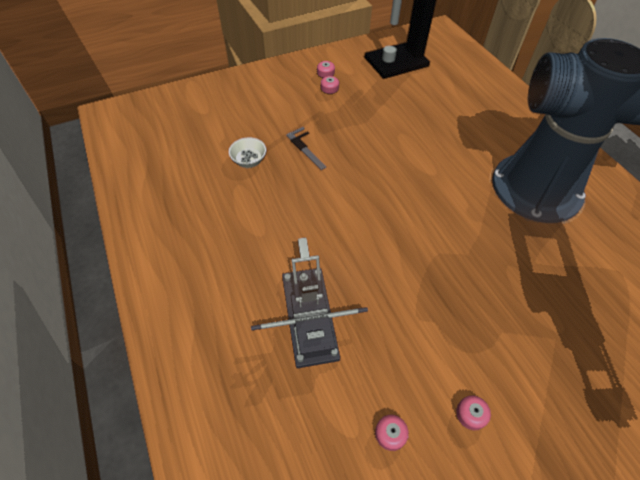

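View pics/top0.png

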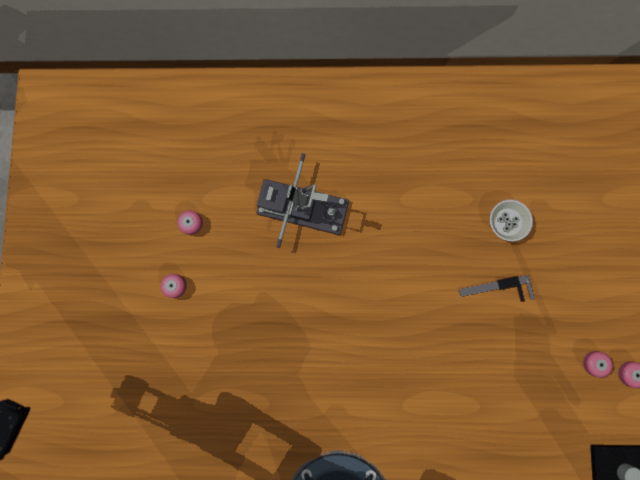

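The top view shows the vice around (303,207), the fixed jaw on the right, and the sliding jaw on the left. The scene view shows it at (312,310). The wheels, dish and caliper are well clear of it. Next I'll enlarge both views.

```bash
cat > h.py <<'E'
import numpy as np, cv2
from scipy.spatial.transform import Rotation as R
from rig import robot
def K(c): return np.array([[c["fx"],0,c["cx"]],[0,c["fy"],c["cy"]],[0,0,1]]), np.array([c["k1"],0,0,0.])
def ray(c,uv):
    k,d=K(c); p=cv2.undistortPoints(np.array([[uv]],float),k,d)[0,0]
    v=R.from_quat(c["attitude"]).apply([p[0],p[1],1]); return np.array(c["position"]),v/np.linalg.norm(v)
def onplane(c,uv,z):
    o,v=ray(c,uv); return o+v*(z-o[2])/v[2]
def proj(c,P):
    k,d=K(c); Rm=R.from_quat(c["attitude"]).inv(); 
    Pc=Rm.apply(np.atleast_2d(P)-c["position"])
    return cv2.projectPoints(Pc,np.zeros(3),np.zeros(3),k,d)[0][:,0]
def tri(c1,u1,c2,u2):
    o1,a=ray(c1,u1);o2,b=ray(c2,u2)
    s=np.linalg.lstsq(np.c_[a,-b],o2-o1,rcond=None)[0]
    p,q=o1+a*s[0],o2+b*s[1]; return (p+q)/2,np.linalg.norm(p-q)
def crop(c,name,x0,y0,w,h,s):
    im=c["pixels"][y0:y0+h,x0:x0+w,::-1]
    cv2.imwrite(f"pics/{name}.png",cv2.resize(im,None,fx=s,fy=s,interpolation=cv2.INTER_CUBIC))
E
python3 - <<'E'
from h import *
c=robot.camera("scene"); crop(c,"s1",240,225,140,145,4)
c=robot.camera("top"); crop(c,"t1",240,140,150,110,5)
E
```

```text
(no output)
```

View pics/s1.png

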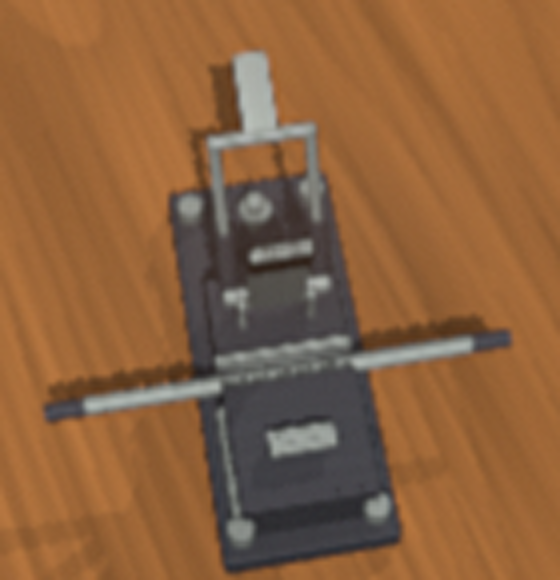

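View pics/t1.png

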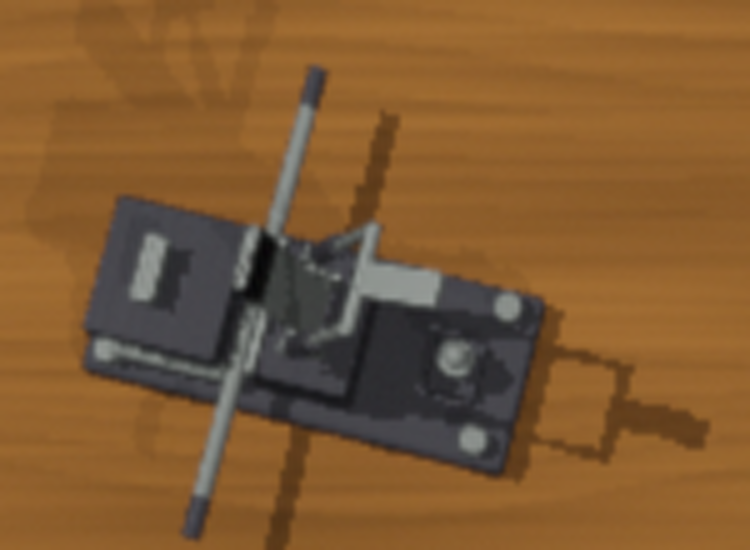

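Run:
```python
from h import *
s=robot.camera("scene");t=robot.camera("top")
S=lambda x,y:(240+(x-1.5)/4,225+(y-1.5)/4); T=lambda x,y:(240+(x-2)/5,140+(y-2)/5)
pts={"keeper":((302,440),(150,267)),"axA":((48,411),(193,538)),"axB":((510,338),(316,68)),"screw":((255,203),(456,355)),
"barA":((212,144),(376,226)),"barB":((314,129),(346,332)),"tabend":((252,54),(439,287)),"boltA":((188,206),(508,306)),"boltB":((313,188),(473,439)),"boltC":((240,530),(104,349)),
}
P={}
for k,(a,b) in pts.items():
    for aa,bb in((a,b),):
        p,e=tri(s,S(*aa),t,T(*bb)); P[k]=p;print(k,p.round(4),round(e*1e3,1))
a=onplane(s,S(48,411),.044);b=onplane(s,S(510,338),.044);print("axle s",a,b,np.linalg.norm(a-b))
a=onplane(t,T(193,538),.044);b=onplane(t,T(316,68),.044);print("axle t",a,b,np.linalg.norm(a-b))
for n,c,f,q in(("s",s,S,[(169,193),(326,176),(400,538),(228,571)]),("t",t,T,[(545,297),(500,473),(85,370),(122,196)])):
    for u in q: print(n,onplane(c,f(*u),.016).round(4))
print("jaw corner t z60",onplane(t,T(122,196),.06), onplane(t,T(86,330),.06),onplane(t,T(150,267),.073),onplane(s,S(302,440),.073))
```

```text
keeper [0.6357 0.1445 0.0676] 1.0
axA [0.6275 0.1031 0.0327] 209.5
axB [0.6254 0.1272 0.2138] 161.0
screw [0.6033 0.0171 0.0422] 1.0
barA [0.632  0.0449 0.1548] 0.7
barB [0.5907 0.0558 0.1551] 1.3
tabend [0.6039 0.0203 0.1709] 0.6
boltA [ 0.6292 -0.005   0.0224] 2.2
boltB [0.5701 0.0102 0.0228] 0.5
boltC [ 0.6412  0.1602 -0.0076] 60.3
axle s [0.72847601 0.07736303 0.044     ] [0.52652727 0.12930363 0.044     ] 0.2085212733062321
axle t [0.52419288 0.12744656 0.044     ] [0.72818882 0.07839785 0.044     ] 0.2098097160669195
s [ 0.6348 -0.02    0.016 ]
s [0.5599 0.0027 0.016 ]
s [0.6068 0.1838 0.016 ]
s [0.6811 0.1664 0.016 ]
t [ 0.6336 -0.0204  0.016 ]
t [ 0.5562 -0.0012  0.016 ]
t [0.6011 0.1797 0.016 ]
t [0.6789 0.1654 0.016 ]
jaw corner t z60 [0.66767625 0.1584153  0.06      ] [0.6100192  0.17221055 0.06      ] [0.634087  0.1439507 0.073    ] [0.63702035 0.14617956 0.073     ]
```

```bash
cat >> h.py <<'E'
O=np.array([.618,.076,0]); ex=np.array([.2419,.9703,0]); ey=np.array([-.9703,.2419,0])
def W(x,y,z): return O+ex*x/1e3+ey*y/1e3+np.array([0,0,z/1e3])
def V(p): d=np.array(p)-O; return np.array([d@ex,d@ey,d[2]])*1e3
def lever(a,r): return np.array([-r*np.sin(a),0,63+r*np.cos(a)])
QD=R.from_matrix(np.c_[ex,-ey,[0,0,-1]])
def go(x,y,z,pitch=0):
    "shift/turn in tool axes to have TCP at vice (x,y,z) mm, tool down, pitched (deg) about tool y"
    o=robot.get_obs(); r=R.from_quat(o["tool_rot"]); t=QD*R.from_euler('y',pitch,degrees=True)
    print("shift",(r.inv().apply(W(x,y,z)-o["position"])*1e3).round(1),"turn",(r.inv()*t).as_rotvec(degrees=True).round(1))
def st():
    o=robot.get_obs(); r=R.from_quat(o["tool_rot"])
    print("t",round(o["time"],2),"vice",V(o["position"]).round(1),"F vice",np.round([o["ft_force"]@ex,o["ft_force"]@ey,o["ft_force"][2]],1),"w",round(o["grip_width"]*1e3,1),"rot",(QD.inv()*r).as_rotvec(degrees=True).round(1),"q",o["q"].round(2))
E
python3 - <<'E'
from h import *
s=robot.camera("scene");t=robot.camera("top")
a=-.25
h=lever(a,18);b=h+82.5*np.array([np.cos(a+2.2),0,np.sin(a+2.2)])
P={"tip":lever(a,85),"bar":b,"barA":b+[0,20,0],"barB":b-[0,20,0],"keep":[71,0,73],"screw":[-60,0,45],"piv":[0,0,63],"ax":[28,0,44],"tab":b+24*np.array([np.cos(a+2.2+np.pi/4),0,np.sin(a+2.2+np.pi/4)])}
si=cv2.resize(s["pixels"][225:370,240:380,::-1],None,fx=4,fy=4,interpolation=cv2.INTER_CUBIC)
ti=cv2.resize(t["pixels"][140:250,240:390,::-1],None,fx=5,fy=5,interpolation=cv2.INTER_CUBIC)
for k,v in P.items():
    print(k,np.round(v,1))
    u=proj(s,W(*v))[0];cv2.circle(si,tuple(int(i) for i in (u-[240,225])*4+2),3,(0,0,255),-1)
    u=proj(t,W(*v))[0];cv2.circle(ti,tuple(int(i) for i in (u-[240,140])*5+2),3,(0,0,255),-1)
cv2.imwrite("pics/s2.png",si);cv2.imwrite("pics/t2.png",ti)
go(-48.5,0,260)
st()
E
```

```text
tip [ 21.    0.  145.4]
bar [-26.1   0.  157.1]
barA [-26.1  20.  157.1]
barB [-26.1 -20.  157.1]
keep [71  0 73]
screw [-60   0  45]
piv [ 0  0 63]
ax [28  0 44]
tab [-48.1   0.  166.6]
shift [-550.1 -368.3  -62.5] turn [-0.   0.  81.7]
t 0.4 vice [395.1 491.4 197.4] F vice [-0.8  0.4  0.2] w 86.9 rot [  0.   -0.  -81.7] q [ 1.    0.53  1.43  0.    1.18 -0.18]
```

View pics/s2.png

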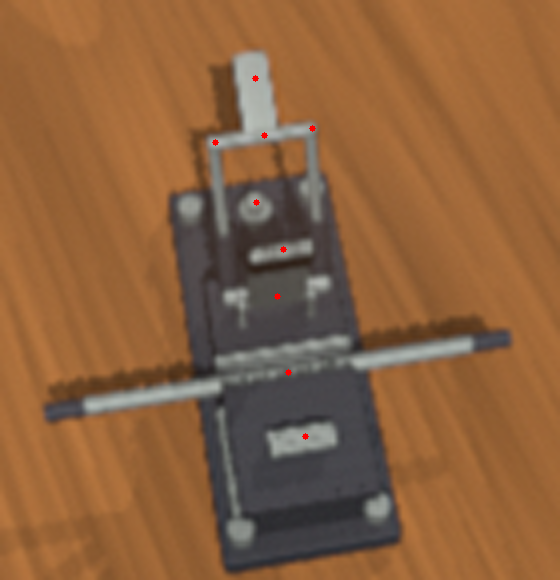

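View pics/t2.png

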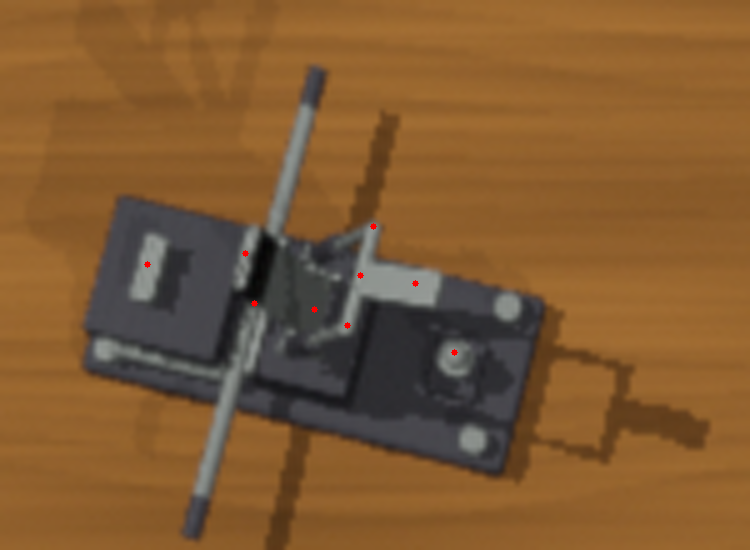

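The modelled points (keeper, screw, bail bar, tab, lever tip) land on their images in both views, so the lever is at about -0.25 rad. Moving above the tab.

Request:
{"name": "carry_out", "arguments": {
  "series": [
    [-60, -40, -60, 0, 0, 10, 1],
    [-120, -80, -62, 0, 0, 20, 1],
    [-170, -115, -62, 0, 0, 30, 1],
    [-220, -150, -62, 0, 0, 40, 1],
    [-270, -180, -62, 0, 0, 50, 1],
    [-320, -215, -62, 0, 0, 60, 1],
    [-370, -250, -62, 0, 0, 70, 0.5],
    [-420, -280, -62, 0, 0, 80, 0.2]
  ],
  "force": 6
}}

```text
time: 1.4
position: [0.5079, 0.1753, 0.2598]
tool_rot: [0.781, 0.625, 0.0, 0.0]
ft_force: [0.3, 0.3, 0.6]
grip_width: 0.0744
```

```bash
python3 -c "
from h import *
st();go(-48,0,200)"
```

```text
t 1.4 vice [ 69.7 130.8 259.8] F vice [ 0.3 -0.2  0.6] w 74.4 rot [-0.   0.  -1.4] q [ 0.12  0.34  1.57 -0.    1.23  0.34]
shift [-120.9  127.9   59.8] turn [ 0.  -0.   1.4]
```

Request:
{"name": "carry_out", "arguments": {
  "series": [
    [-40, 43, 10, 0, 0, 1.4, 0.2],
    [-80, 85, 20, 0, 0, 1.4, 0.2],
    [-121, 128, 30, 0, 0, 1.4, 0.2],
    [-121, 128, 60, 0, 0, 1.4, 0.1],
    [-121, 128, 60, 0, 0, 1.4, 0]
  ]
}}

```text
time: 2.02
position: [0.6044, 0.0288, 0.1973]
tool_rot: [0.789, 0.615, -0.002, -0.002]
ft_force: [-0.4, 0.4, 0.4]
grip_width: 0.0461
```

```bash
python3 -c "
from h import *
st();go(-48,0,156)
s=robot.camera('scene');crop(s,'s3',240,190,140,140,4)
s=robot.camera('top');crop(s,'t3',240,140,150,110,5)"
```

```text
t 2.02 vice [-49.1   1.8 197.3] F vice [0.3 0.5 0.4] w 46.1 rot [ 0.3 -0.   0.1] q [-0.14  0.5   1.48  0.    1.16  0.11]
shift [ 1.1  2.  41.3] turn [-0.3  0.  -0.1]
```

View pics/s3.png

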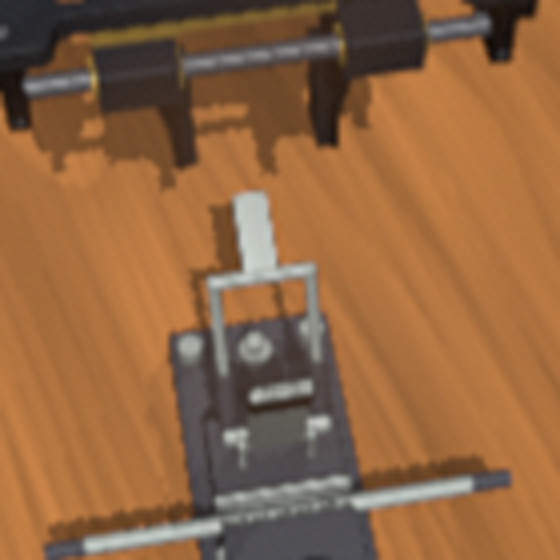

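The picture shows the open fingertips (185,165) and (330,140) either side of the tab line (253,230). Next I'll descend and pinch.

Request:
{"name": "carry_out", "arguments": {
  "series": [
    [1, 2, 15, 0, 0, 0, 0],
    [1, 2, 30, 0, 0, 0, 0],
    [1, 2, 41, 0, 0, 0, 0],
    [1, 2, 41, 0, 0, 0, 0],
    [1, 2, 41, 0, 0, 0, -1],
    [1, 2, 41, 0, 0, 0, -1],
    [1, 2, 41, 0, 0, 0, -1],
    [1, 2, 41, 0, 0, 0, -1]
  ],
  "force": 6
}}

```text
time: 3.12
position: [0.6086, 0.0302, 0.1594]
tool_rot: [0.788, 0.616, 0.0, 0.0]
ft_force: [-0.7, -0.1, 0.2]
grip_width: 0.0113
```

```bash
python3 -c "
from h import *
st()
s=robot.camera('scene');crop(s,'s4',240,190,140,140,4)"
```

```text
t 3.12 vice [-46.7  -1.9 159.4] F vice [-0.2  0.6  0.2] w 11.3 rot [-0.  0. -0.] q [-0.13  0.55  1.51  0.    1.08  0.11]
```

View pics/s4.png

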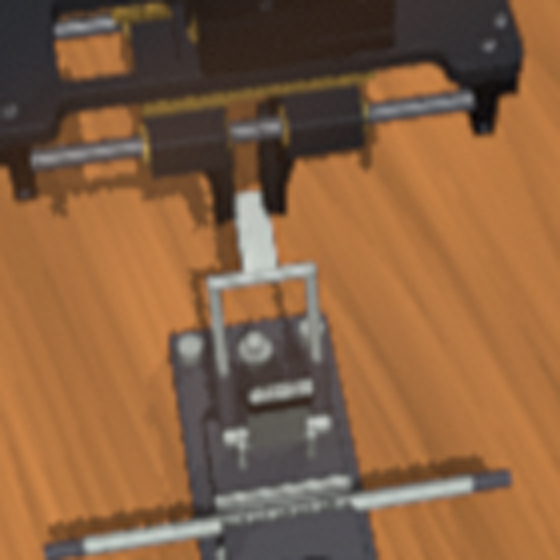

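Request:
{"name": "carry_out", "arguments": {
  "series": [
    [0, 0, 0, 0, 0, 0, -1],
    [0, 0, 0, 0, 0, 0, -1]
  ]
}}

```text
time: 3.42
position: [0.6085, 0.0302, 0.1594]
tool_rot: [0.788, 0.616, 0.0, 0.0]
ft_force: [-0.4, 0.4, 0.2]
grip_width: 0.0004
```

```bash
python3 -c "
from h import *
st()
s=robot.camera('scene')
st()
t=robot.camera('top');crop(t,'t5',240,140,150,110,5)
st()
for c in (s,t): print(proj(c,[W(-48,0,166.6),robot.get_obs()['position']]))
crop(s,'s5',270,220,70,70,8)"
```

```text
t 3.42 vice [-46.8  -1.9 159.4] F vice [0.3 0.4 0.2] w 0.4 rot [-0.  0. -0.] q [-0.13  0.55  1.51  0.    1.08  0.11]
t 3.48 vice [-46.8  -1.9 159.3] F vice [-0.1  0.1 -0.4] w 0.4 rot [-0.  0. -0.] q [-0.13  0.55  1.51  0.    1.08  0.11]
t 3.52 vice [-46.8  -1.9 159.3] F vice [ 0.5 -0.6 -0.1] w 0.8 rot [-0.  0. -0.] q [-0.13  0.55  1.51  0.    1.08  0.11]
[[303.29556189 244.19982009]
 [302.37859281 247.42485477]]
[[322.58512509 196.36662306]
 [322.37088809 196.08548521]]
```

View pics/s5.png

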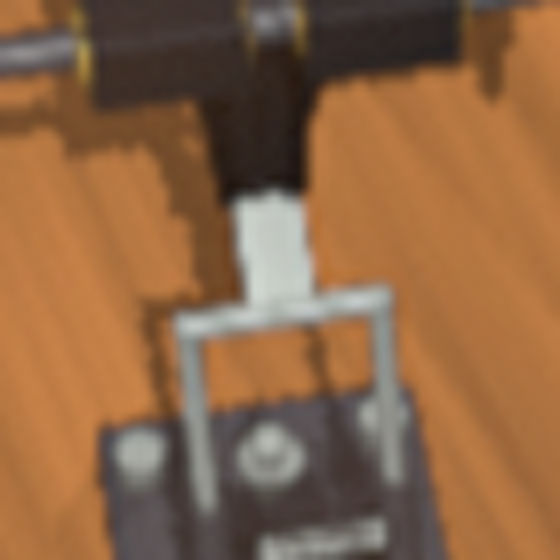

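View pics/t5.png

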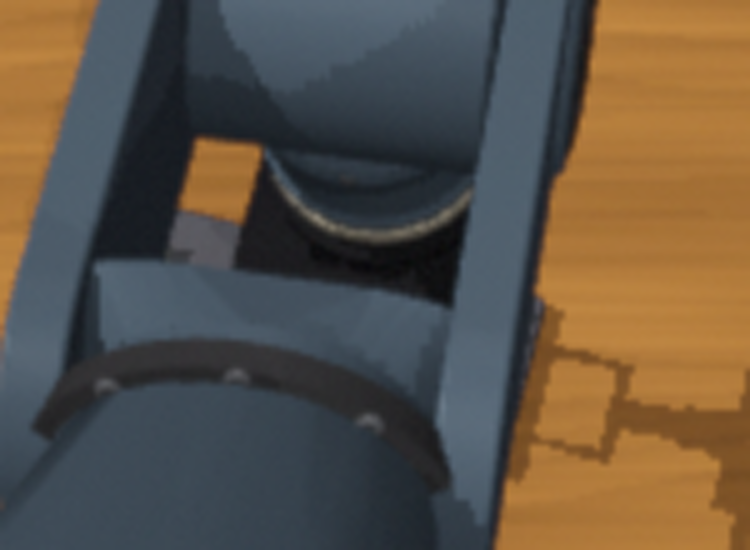

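```bash
python3 -c "
from h import *
s=robot.camera('scene')
for y in (-38,-23,25,40):
  for x in (-58.6,-39.6): print(x,y,((proj(s,W(x,y,197.3))[0]-[240,190])*4).round())
print('now, crop s5')
for y in (-17,13):
  for x in (-56.3,-37.3): print(x,y,((proj(s,W(x,y,159.4))[0]-[270,220])*8).round())
print('tab end', ((proj(s,W(-57.5,0,171))[0]-[270,220])*8).round())
print(s['time'] if 'time' in s else '', robot.get_obs()['tool_rot'])
"
```

```text
-58.6 -38 [153. 166.]
-39.6 -38 [159. 204.]
-58.6 -23 [191. 160.]
-39.6 -23 [197. 199.]
-58.6 25 [309. 144.]
-39.6 25 [317. 182.]
-58.6 40 [345. 139.]
-39.6 40 [354. 176.]
now, crop s5
-56.3 -17 [180. 192.]
-37.3 -17 [194. 268.]
-56.3 13 [322. 172.]
-37.3 13 [337. 246.]
tab end [259. 144.]
 [7.87974647e-01 6.15707639e-01 2.40318645e-04 3.96624652e-05]
```

```bash
python3 -c "
from h import *
s=robot.camera('scene')
crop(s,'s6',190,120,220,160,3.6)
t=robot.camera('top');crop(t,'t6',120,100,400,300,2)
"
```

```text
(no output)
```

View pics/s6.png

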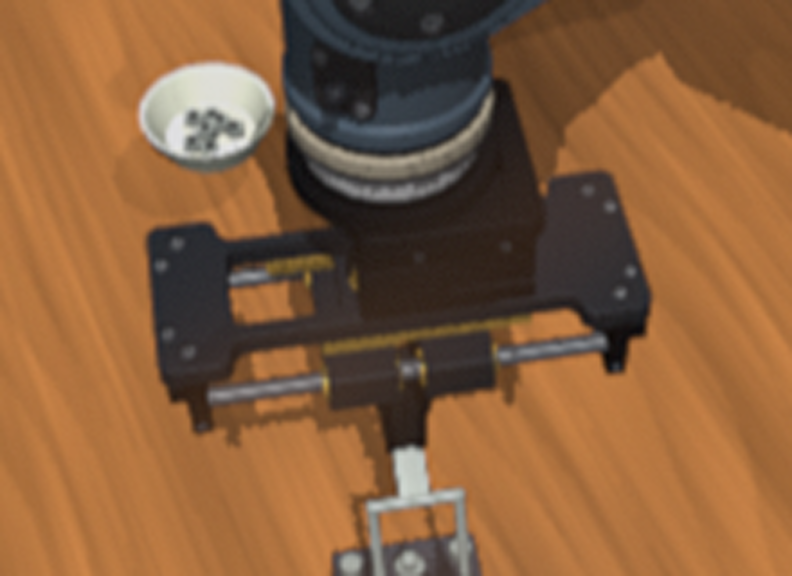

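View pics/t6.png

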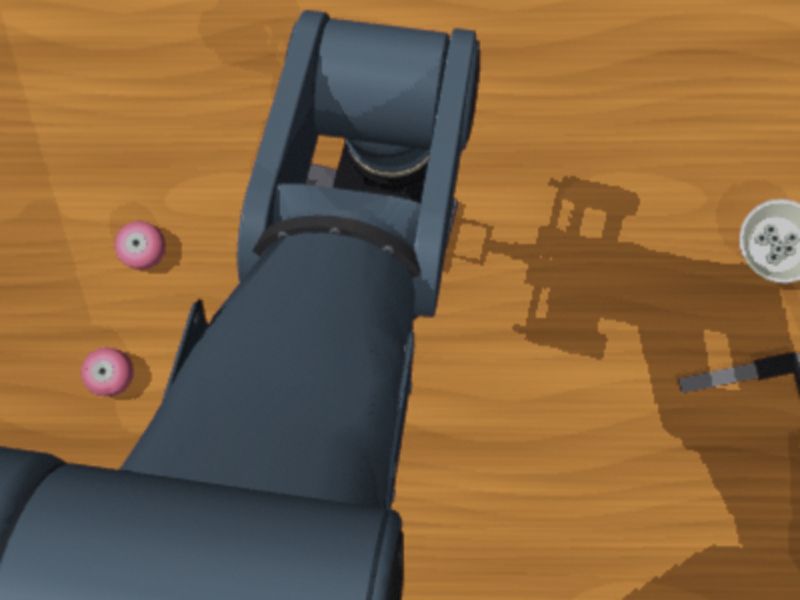

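```bash
python3 -c "
from h import *
t=robot.camera('top');crop(t,'t7',335,180,110,90,7)
T=lambda x,y:(240+(x-2)/5,140+(y-2)/5)
a=onplane(t,T(632,365),0);b=onplane(t,T(605,458),0);e=onplane(t,T(703,432),0)
print(a,b,e)
for P,S in ((W(-26.1,20,157.1),a),(W(-26.1,-20,157.1),b),(W(-57.5,0,171),e)): d=S-P;print(d/-d[2])
"
```

```text
[ 0.60658618 -0.05872476  0.        ] [ 0.56527174 -0.04682585  0.        ] [ 0.57684809 -0.08961102  0.        ]
[ 0.09106153 -0.72716699 -1.        ]
[-0.41897308 -0.58983464 -1.        ]
[-0.15931381 -0.642215   -1.        ]
```

View pics/t7.png

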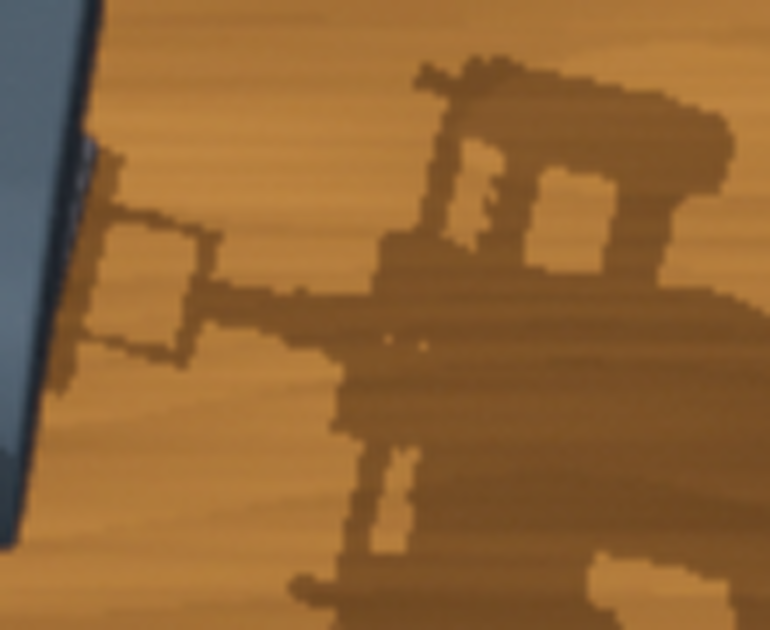

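```bash
python3 -c "
from h import *
t=robot.camera('top');s=robot.camera('scene')
d=np.array([-.164,-.65,-1])
sh=lambda P:((proj(t,P+d*P[2])[0]-[335,180])*7).round()
sc=lambda P:((proj(s,P)[0]-[270,220])*8).round()
for n,p in (('bar',(-26.1,0,157.1)),('tabend',(-57.5,0,171)),('tab',(-48,0,166.6))): print(n,sh(W(*p)),sc(W(*p)))
for z in (159,165,171,177):
  for x in (-56.3,-37.3): print(z,x,[ (sh(W(x,y,z)),sc(W(x,y,z))) for y in (-10,6)])
"
```

```text
bar [194. 293.] [284. 307.]
tabend [321. 325.] [259. 144.]
tab [282. 315.] [266. 194.]
159 -56.3 [(array([299., 287.]), array([214., 189.])), (array([287., 336.]), array([289., 178.]))]
159 -37.3 [(array([240., 272.]), array([227., 264.])), (array([228., 321.]), array([304., 252.]))]
165 -56.3 [(array([312., 290.]), array([213., 172.])), (array([300., 339.]), array([289., 161.]))]
165 -37.3 [(array([253., 275.]), array([227., 248.])), (array([241., 324.]), array([304., 236.]))]
171 -56.3 [(array([325., 293.]), array([212., 156.])), (array([312., 342.]), array([288., 145.]))]
171 -37.3 [(array([265., 278.]), array([226., 231.])), (array([253., 327.]), array([303., 220.]))]
177 -56.3 [(array([337., 296.]), array([211., 139.])), (array([325., 345.]), array([288., 128.]))]
177 -37.3 [(array([278., 282.]), array([225., 215.])), (array([266., 331.]), array([303., 204.]))]
```

The fingers shut to 0.4 mm without taking the tab. They look to sit above it, so they reach less deep than I assumed. I also made an error: I took the state before the arm had settled. I'll open, go deeper and look again.

Request:
{"name": "carry_out", "arguments": {
  "series": [
    [0, -2, -8, 0, 0, 0, 0],
    [0, -2, -8, 0, 0, 0, 0],
    [0, -2, -8, 0, 0, 0, 0],
    [0, -2, -8, 0, 0, 0, 0],
    [0, -2, 4, 0, 0, 0, 0],
    [0, -2, 14, 0, 0, 0, 0],
    [0, -2, 14, 0, 0, 0, 0]
  ]
}}

```text
time: 4.7
position: [0.6053, 0.0308, 0.1436]
tool_rot: [0.788, 0.616, -0.001, -0.001]
ft_force: [0.1, 0.3, -0.4]
grip_width: 0.0432
```

```bash
python3 -c "
from h import *
s=robot.camera('scene');crop(s,'s8',270,200,70,70,8)
t=robot.camera('top');crop(t,'t8',335,180,110,90,7);st()"
```

```text
t 4.8 vice [-46.8   0.3 144.8] F vice [-1.  -0.9 -0.2] w 43.4 rot [ 0.  0. -0.] q [-0.13  0.57  1.53  0.    1.05  0.11]
```

View pics/s8.png

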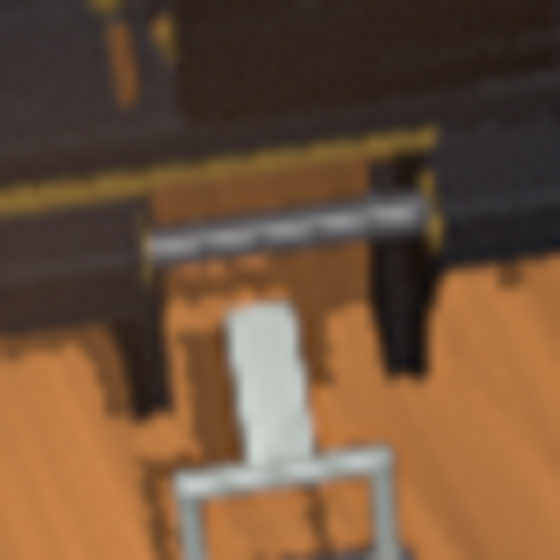

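View pics/t8.png

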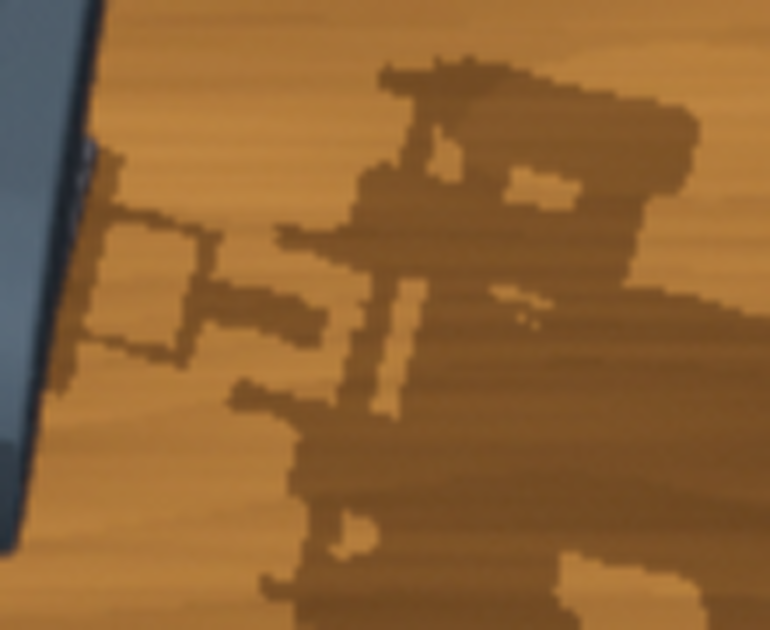

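Request:
{"name": "carry_out", "arguments": {
  "series": [
    [0, 0, 0, 0, 0, 0, -1],
    [0, 0, 0, 0, 0, 0, -1],
    [0, 0, 0, 0, 0, 0, -1],
    [0, 0, 0, 0, 0, 0, -1],
    [0, 0, 0, 0, 0, 0, -1],
    [0, 0, 0, 0, 0, 0, -1]
  ],
  "force": 8
}}

```text
time: 5.55
position: [0.6066, 0.0306, 0.145]
tool_rot: [0.788, 0.616, 0.0, -0.0]
ft_force: [0.8, 0.1, 0.1]
grip_width: 0.0129
```

```bash
python3 -c "
from h import *
s=robot.camera('scene');crop(s,'s9',270,200,70,70,8);st()"
```

```text
t 5.6 vice [-4.680e+01  1.000e-01  1.449e+02] F vice [ 0.3 -0.2  1.4] w 12.9 rot [-0.  0. -0.] q [-0.13  0.57  1.53  0.    1.05  0.11]
```

View pics/s9.png

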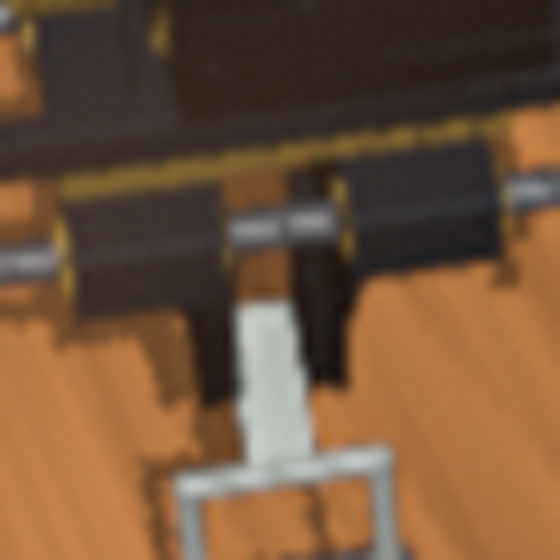

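Request:
{"name": "carry_out", "arguments": {
  "series": [
    [0, 0, 0, 0, 0, 0, -1],
    [0, 0, 0, 0, 0, 0, -1]
  ]
}}

```text
time: 5.85
position: [0.6066, 0.0306, 0.145]
tool_rot: [0.788, 0.616, 0.0, -0.0]
ft_force: [-0.3, -0.4, 0.5]
grip_width: 0.0129
```

```bash
python3 -c "
from h import *
st()"
```

```text
t 5.85 vice [-4.68e+01  1.00e-01  1.45e+02] F vice [-0.4  0.2  0.5] w 12.9 rot [-0.  0. -0.] q [-0.13  0.57  1.53  0.    1.05  0.11]
```

Now the tab is held (12.9 mm). Next is the arc about the hinge pin, radius 100.9 mm to the pinch point.

```bash
cat >> h.py <<'E'
H=np.array([4.5,80.4])
def arc(th0,th1,n,dx=0,dz=0):
    v=V(robot.get_obs()["position"])
    for th in np.linspace(th0,th1,n+1)[1:]:
        p=H+100.9*np.array([np.cos(th),np.sin(th)])+[1.4+dx,-21.4+dz]
        print(round(th,2),"shift x",round(p[0]-v[0],1),"z",round(-(p[1]-v[2]),1), "y",round(v[1],1))
E
python3 -c "
from h import *
arc(2.119,1.42,7)"
```

```text
2.02 shift x 9.0 z -4.9 y 0.1
1.92 shift x 18.2 z -8.8 y 0.1
1.82 shift x 27.9 z -11.8 y 0.1
1.72 shift x 37.7 z -13.8 y 0.1
1.62 shift x 47.8 z -14.8 y 0.1
1.52 shift x 57.8 z -14.8 y 0.1
1.42 shift x 67.9 z -13.8 y 0.1
```

Request:
{"name": "carry_out", "arguments": {
  "series": [
    [9, 0, -5, 0, 0, 0, -1],
    [18, 0, -9, 0, 0, 0, -1],
    [28, 0, -12, 0, 0, 0, -1],
    [38, 0, -14, 0, 0, 0, -1],
    [48, 0, -15, 0, 0, 0, -1],
    [58, 0, -15, 0, 0, 0, -1],
    [68, 0, -14, 0, 0, 0, -1],
    [68, 0, -14, 0, 0, 0, -1]
  ],
  "force": 5
}}

```text
time: 6.85
position: [0.6241, 0.0985, 0.1599]
tool_rot: [0.788, 0.616, 0.001, 0.0]
ft_force: [-1.1, 1.2, 6.0]
grip_width: 0.0136
```

```bash
python3 -c "
from h import *
s=robot.camera('scene');crop(s,'s10',230,180,160,150,4)
t=robot.camera('top');crop(t,'t10',335,160,110,90,7)
st();arc(1.42,.72,7)"
```

```text
t 6.95 vice [ 22.9  -0.4 159.9] F vice [0.9 0.6 6. ] w 13.7 rot [-0.1  0.1 -0. ] q [-0.02  0.58  1.45  0.    1.11  0.22]
1.32 shift x 8.1 z 3.2 y -0.4
1.22 shift x 17.7 z 6.2 y -0.4
1.12 shift x 27.0 z 10.1 y -0.4
1.02 shift x 35.9 z 14.9 y -0.4
0.92 shift x 44.2 z 20.6 y -0.4
0.82 shift x 51.9 z 27.1 y -0.4
0.72 shift x 58.9 z 34.4 y -0.4
```

View pics/s10.png

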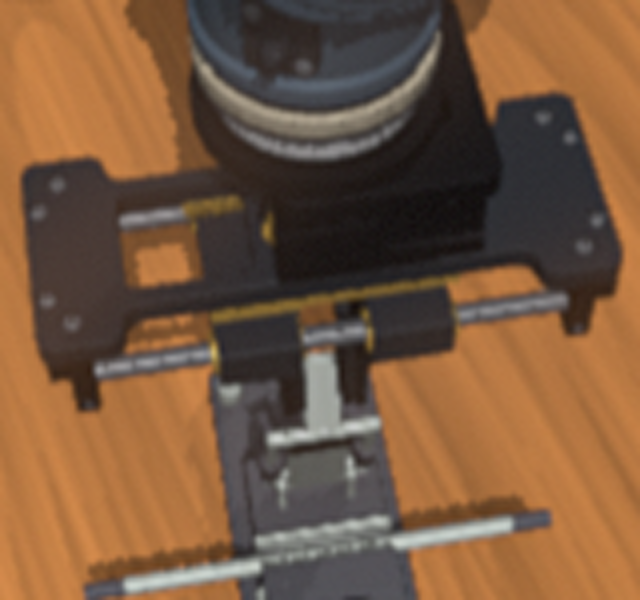

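The tool feels 6 N upward. The fingertips reach too deep and are meeting the crossbar, so I'll slide them up the tab 8 mm at light grip.

Request:
{"name": "carry_out", "arguments": {
  "series": [
    [0, 0, -4, 0, 0, 0, -1],
    [0, 0, -8, 0, 0, 0, -1],
    [0, 0, -8, 0, 0, 0, -1]
  ],
  "force": 3
}}

```text
time: 7.32
position: [0.624, 0.0983, 0.1682]
tool_rot: [0.788, 0.616, 0.001, 0.0]
ft_force: [1.1, -0.6, 0.7]
grip_width: 0.0023
```

```bash
python3 -c "
from h import *
s=robot.camera('scene');crop(s,'s11',270,230,100,90,7)
st();arc(1.42,.72,7,dz=8)"
```

```text
t 7.38 vice [ 23.   -0.4 168.1] F vice [-0.1 -0.5 -0.4] w 1.3 rot [-0.1  0.1 -0. ] q [-0.02  0.57  1.45  0.    1.12  0.22]
1.32 shift x 7.9 z 3.4 y -0.4
1.22 shift x 17.6 z 6.4 y -0.4
1.12 shift x 26.8 z 10.3 y -0.4
1.02 shift x 35.7 z 15.2 y -0.4
0.92 shift x 44.0 z 20.9 y -0.4
0.82 shift x 51.7 z 27.4 y -0.4
0.72 shift x 58.7 z 34.6 y -0.4
```

View pics/s11.png

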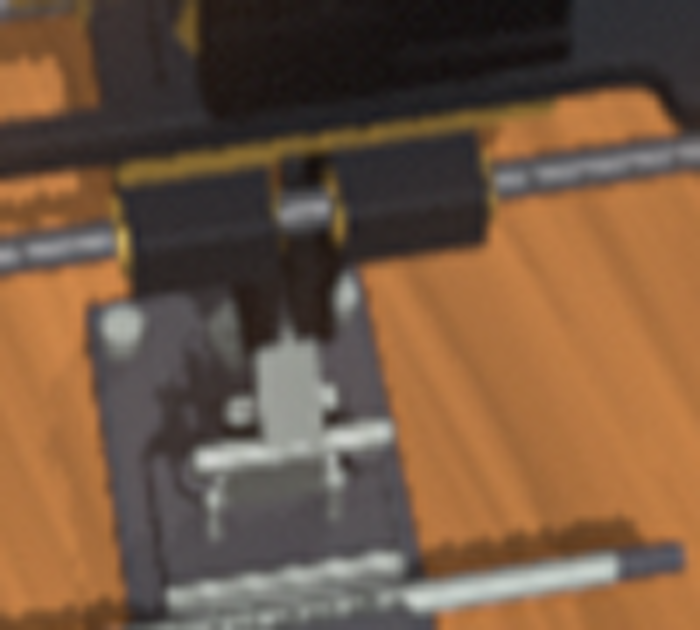

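```bash
python3 -c "
from h import *
s=robot.camera('scene');crop(s,'s12',270,230,100,90,7)
for ph in (1.8,1.6,1.4,1.25,1.1,.9,.6,.3,0):
  b=H+82.5*np.array([np.cos(ph),np.sin(ph)]); e=b+35*np.array([np.cos(ph+.785),np.sin(ph+.785)])
  print(ph,b.round(),e.round(),((proj(s,[W(b[0],0,b[1]),W(e[0],0,e[1])])-[270,230])*7).round().tolist())
print('tcp',((proj(s,robot.get_obs()['position'])-[270,230])*7).round(), 'tip',((proj(s,[W(*lever(a,85)) for a in (-.25,0,.2,.4)])-[270,230])*7).round().tolist())
st()"
```

```text
1.8 [-14. 161.] [-44. 179.] [[257.0, 233.0], [235.0, 83.0]]
1.6 [  2. 163.] [-23. 187.] [[268.0, 288.0], [249.0, 138.0]]
1.4 [ 19. 162.] [ -2. 190.] [[281.0, 353.0], [264.0, 210.0]]
1.25 [ 31. 159.] [ 15. 190.] [[290.0, 406.0], [277.0, 274.0]]
1.1 [ 42. 154.] [ 31. 187.] [[299.0, 461.0], [289.0, 345.0]]
0.9 [ 56. 145.] [ 52. 180.] [[309.0, 534.0], [306.0, 445.0]]
0.6 [ 73. 127.] [ 79. 161.] [[322.0, 637.0], [328.0, 598.0]]
0.3 [ 83. 105.] [100. 136.] [[330.0, 720.0], [344.0, 734.0]]
0 [87. 80.] [112. 105.] [[333.0, 776.0], [353.0, 838.0]]
tcp [[282. 356.]] tip [[283.0, 398.0], [268.0, 313.0], [256.0, 256.0], [245.0, 209.0]]
t 7.42 vice [ 22.9  -0.4 168.1] F vice [ 0.   0.6 -1. ] w 1.0 rot [-0.1  0.1 -0. ] q [-0.02  0.57  1.45  0.    1.12  0.22]
```

View pics/s12.png

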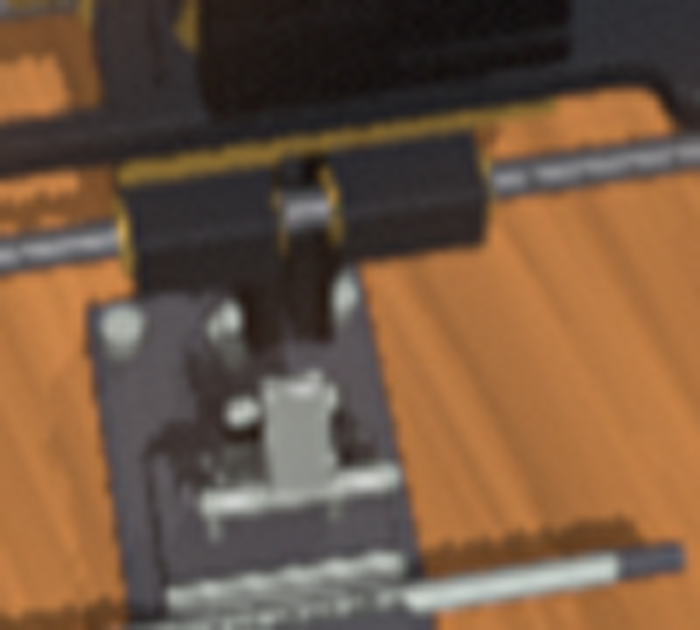

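The tab slipped out, but the bail is past vertical (about 1.0 rad) and is now falling freely toward the keeper. I'll let it land while backing straight up, then check.

Request:
{"name": "carry_out", "arguments": {
  "series": [
    [0, 0, -10, 0, 0, 0, -1],
    [0, 0, -20, 0, 0, 0, -1],
    [0, 0, -30, 0, 0, 0, -1],
    [0, 0, -40, 0, 0, 0, -1],
    [0, 0, -40, 0, 0, 0, -1],
    [0, 0, -40, 0, 0, 0, -1]
  ],
  "force": 20
}}

```text
time: 8.18
position: [0.6235, 0.0981, 0.208]
tool_rot: [0.788, 0.616, 0.001, -0.0]
ft_force: [-0.3, 0.3, -0.6]
grip_width: 0.0001
```

```bash
python3 -c "
from h import *
s=robot.camera('scene');crop(s,'s13',270,260,90,110,6)
for a in (-.25,-.1,0): print(a,((proj(s,[W(*lever(a,85)),W(*lever(a,18)),W(75,-20,63),W(75,20,63),W(85,-20,63),W(85,20,63)])-[270,260])*6).round().tolist())
st()"
```

```text
-0.25 [[243.0, 161.0], [235.0, 218.0], [207.0, 480.0], [347.0, 456.0], [213.0, 514.0], [354.0, 490.0]]
-0.1 [[235.0, 116.0], [233.0, 210.0], [207.0, 480.0], [347.0, 456.0], [213.0, 514.0], [354.0, 490.0]]
0 [[229.0, 88.0], [232.0, 204.0], [207.0, 480.0], [347.0, 456.0], [213.0, 514.0], [354.0, 490.0]]
t 8.22 vice [2.280e+01 1.000e-01 2.077e+02] F vice [ 0.2 -0.5 -0.1] w 0.3 rot [-0.1  0.1 -0. ] q [-0.02  0.52  1.41  0.    1.21  0.22]
```

View pics/s13.png

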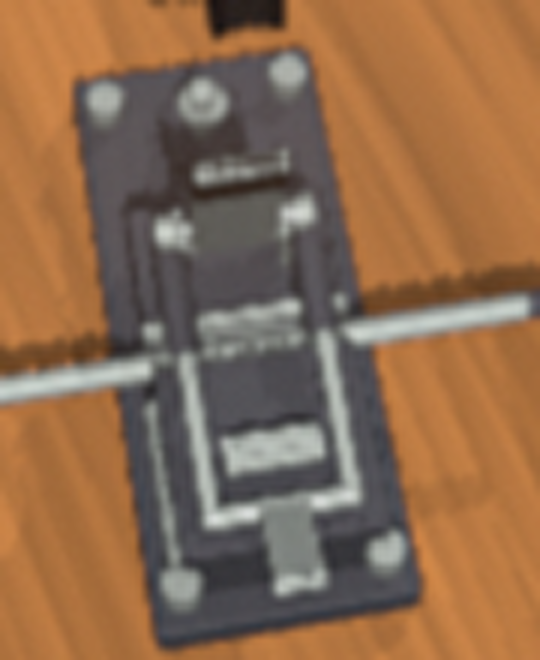

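The bail has landed with its crossbar flat on the ledge at x≈86, outward of the keeper, with the post inside the loop. The lever is still at -0.25. Now I'll bring the shut fingers to the lever's +x side.

Request:
{"name": "carry_out", "arguments": {
  "series": [
    [10, 0, 0, 0, 0, 0, -1],
    [22, 0, 0, 0, 0, 0, -1],
    [22, 0, 20, 0, 0, 0, -1],
    [22, 0, 45, 0, 0, 0, -1],
    [22, 0, 70, 0, 0, 0, -1],
    [22, 0, 82, 0, 0, 0, -1],
    [22, 0, 82, 0, 0, 0, -1]
  ],
  "force": 20
}}

```text
time: 9.1
position: [0.6284, 0.1201, 0.1248]
tool_rot: [0.788, 0.616, 0.0, -0.001]
ft_force: [0.7, -0.2, 0.7]
grip_width: 0.0005
```

```bash
python3 -c "
from h import *
s=robot.camera('scene');crop(s,'s14',260,225,100,110,5.4)
st()
p=robot.get_obs()['position']
print([((proj(s,p+ex*d)[0]-[260,225])*5.4).round().tolist() for d in (-.0095,0,.0095)],((proj(s,W(*lever(-.25,85)))-[260,225])*5.4).round())
"
```

```text
t 9.15 vice [ 45.3  -0.2 125.8] F vice [-0.  -0.3  0.6] w 0.4 rot [-0.1  0.1 -0.1] q [0.01 0.63 1.46 0.   1.05 0.26]
[[280.0, 408.0], [286.0, 436.0], [291.0, 465.0]] [[272. 334.]]
```

View pics/s14.png

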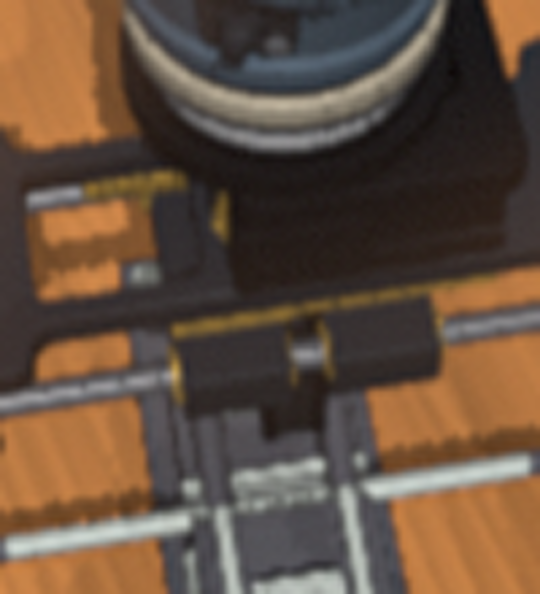

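```bash
cat >> h.py <<'E'
def lv(a0,a1,n,r=68,hw=5):
    v=V(robot.get_obs()["position"])
    for a in np.linspace(a0,a1,n):
        x=-r*np.sin(a)+3*np.cos(a)+hw; z=63+r*np.cos(a)+3*np.sin(a)
        print(round(a,2),"x",round(x-v[0],1),"z",round(v[2]-z,1),"y",round(v[1],1))
E
python3 -c "
from h import *
lv(-.25,.45,8)"
```

```text
-0.25 x -20.6 z -2.3 y -0.2
-0.15 x -27.2 z -4.0 y -0.2
-0.05 x -33.9 z -4.9 y -0.2
0.05 x -40.7 z -5.2 y -0.2
0.15 x -47.5 z -4.9 y -0.2
0.25 x -54.2 z -3.8 y -0.2
0.35 x -60.8 z -2.1 y -0.2
0.45 x -67.2 z 0.3 y -0.2
```

Request:
{"name": "carry_out", "arguments": {
  "series": [
    [-10, 0, -2, 0, 0, 0, -1],
    [-20, 0, -2, 0, 0, 0, -1],
    [-27, 0, -4, 0, 0, 0, -1],
    [-34, 0, -5, 0, 0, 0, -1],
    [-41, 0, -5, 0, 0, 0, -1],
    [-47, 0, -5, 0, 0, 0, -1],
    [-54, 0, -4, 0, 0, 0, -1],
    [-54, 0, -4, 0, 0, 0, -1]
  ]
}}

```text
time: 10.15
position: [0.6159, 0.0671, 0.1295]
tool_rot: [0.788, 0.616, 0.001, -0.0]
ft_force: [0.1, 0.7, 0.2]
grip_width: 0.0003
```

```bash
python3 -c "
from h import *
s=robot.camera('scene');crop(s,'s15',250,225,110,130,4.5)
print([((proj(s,[W(*lever(a,85))])[0]-[250,225])*4.5).round().tolist() for a in (.1,.25,.4)])
st();lv(.25,1.05,8)
"
```

```text
[[258.0, 204.0], [253.0, 179.0], [248.0, 157.0]]
t 10.2 vice [ -8.8  -0.2 129.6] F vice [ 0.6  0.5 -0.4] w 0.9 rot [-0.1  0.1 -0. ] q [-0.07  0.6   1.51  0.    1.03  0.17]
0.25 x -0.1 z -0.0 y -0.2
0.36 x -7.6 z 2.0 y -0.2
0.48 x -14.8 z 4.9 y -0.2
0.59 x -21.7 z 8.5 y -0.2
0.71 x -28.1 z 13.0 y -0.2
0.82 x -33.9 z 18.1 y -0.2
0.94 x -39.1 z 23.8 y -0.2
1.05 x -43.7 z 30.2 y -0.2
```

View pics/s15.png

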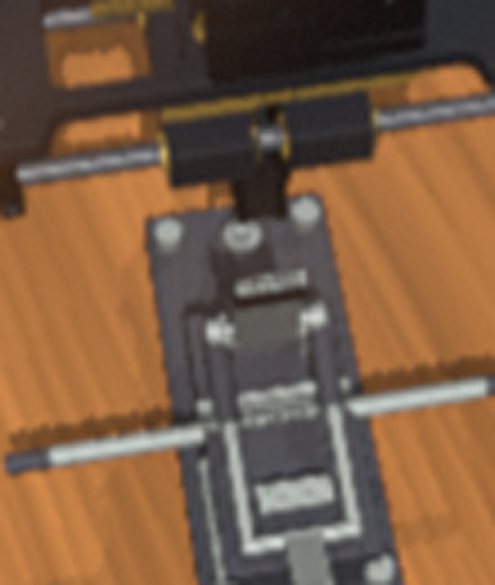

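The lever has not moved. The fingers passed over its tip, at (270,283) in the picture. All the evidence now fits: the first missed pinch, the image row of the tips, and this pass. The real fingertips sit about 20 mm above the reported TCP. I'll correct for that from here on.

Request:
{"name": "carry_out", "arguments": {
  "series": [
    [0, 0, -12, 0, 0, 0, -1],
    [20, 0, -14, 0, 0, 0, -1],
    [40, 0, -14, 0, 0, 0, -1],
    [54, 0, -14, 0, 0, 0, -1],
    [54, 0, 0, 0, 0, 0, -1],
    [54, 0, 14, 0, 0, 0, -1],
    [54, 0, 24, 0, 0, 0, -1],
    [54, 0, 24, 0, 0, 0, -1]
  ]
}}

```text
time: 11.2
position: [0.628, 0.1192, 0.104]
tool_rot: [0.788, 0.616, -0.0, -0.001]
ft_force: [-1.3, 0.2, 1.1]
grip_width: 0.0006
```

```bash
cat >> h.py <<'E'
def lv(a0,a1,n,r=68,hw=9.5,dz=20):
    v=V(robot.get_obs()["position"])
    for a in np.linspace(a0,a1,n):
        x=-r*np.sin(a)+3*np.cos(a)+hw; z=63+r*np.cos(a)+3*np.sin(a)-dz
        print(round(a,2),"x",round(x-v[0],1),"z",round(v[2]-z,1),"y",round(v[1],1))
E
python3 -c "
from h import *
st();lv(-.25,.45,8)"
```

```text
t 11.2 vice [ 44.3   0.8 104. ] F vice [-0.1  1.4  1.1] w 0.6 rot [0.1 0.1 0. ] q [0.01 0.66 1.48 0.   1.01 0.26]
-0.25 x -15.1 z -4.2 y 0.8
-0.15 x -21.7 z -5.8 y 0.8
-0.05 x -28.4 z -6.8 y 0.8
0.05 x -35.2 z -7.1 y 0.8
0.15 x -42.0 z -6.7 y 0.8
0.25 x -48.7 z -5.6 y 0.8
0.35 x -55.3 z -3.9 y 0.8
0.45 x -61.7 z -1.6 y 0.8
```

Request:
{"name": "carry_out", "arguments": {
  "series": [
    [-8, 0, -4, 0, 0, 0, -1],
    [-15, 0, -4, 0, 0, 0, -1],
    [-22, 0, -5, 0, 0, 0, -1],
    [-28, 0, -6, 0, 0, 0, -1],
    [-35, 0, -6, 0, 0, 0, -1],
    [-35, 0, -6, 0, 0, 0, -1]
  ]
}}

```text
time: 11.95
position: [0.6197, 0.0841, 0.1101]
tool_rot: [0.788, 0.615, -0.0, -0.001]
ft_force: [1.2, 1.9, 1.3]
grip_width: 0.0004
```

```bash
python3 -c "
from h import *
s=robot.camera('scene');crop(s,'s16',250,225,110,130,4.5)
print([((proj(s,[W(*lever(a,85))])[0]-[250,225])*4.5).round().tolist() for a in (-.25,.1,.25,.4)])
st();lv(.05,.85,9)
"
```

```text
[[272.0, 278.0], [258.0, 204.0], [253.0, 179.0], [248.0, 157.0]]
t 12.0 vice [  8.4   0.4 109.8] F vice [1.6 0.1 1.6] w 0.4 rot [ 0.1 -0.   0. ] q [-0.04  0.63  1.51  0.    1.    0.2 ]
0.05 x 0.7 z -1.2 y 0.4
0.15 x -6.1 z -0.8 y 0.4
0.25 x -12.8 z 0.2 y 0.4
0.35 x -19.4 z 1.9 y 0.4
0.45 x -25.7 z 4.3 y 0.4
0.55 x -31.8 z 7.3 y 0.4
0.65 x -37.6 z 10.9 y 0.4
0.75 x -43.0 z 15.0 y 0.4
0.85 x -48.0 z 19.7 y 0.4
```

View pics/s16.png

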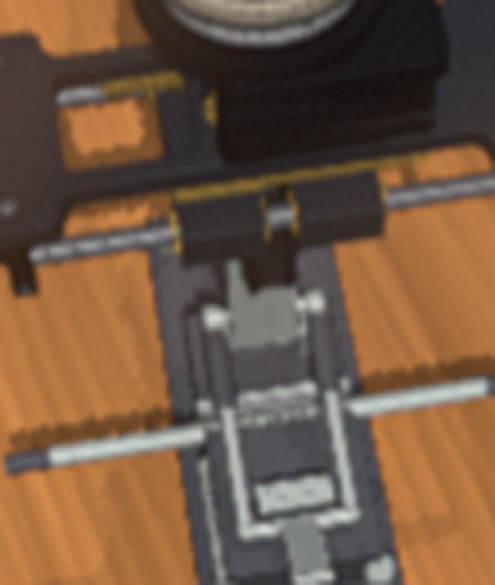

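The fingers are now against the lever and it is turning. The crossbar has been drawn inward toward the post, as expected. Continuing.

Request:
{"name": "carry_out", "arguments": {
  "series": [
    [-7, 0, -1, 0, 0, 0, -1],
    [-13, 0, 0, 0, 0, 0, -1],
    [-20, 0, 2, 0, 0, 0, -1],
    [-26, 0, 4, 0, 0, 0, -1],
    [-26, 0, 4, 0, 0, 0, -1]
  ]
}}

```text
time: 12.62
position: [0.6128, 0.0584, 0.1055]
tool_rot: [0.788, 0.615, -0.001, -0.001]
ft_force: [-0.2, 2.8, -1.5]
grip_width: -0.0
```

```bash
python3 -c "
from h import *
s=robot.camera('scene');crop(s,'s17',260,255,100,110,5.4)
print([((proj(s,[W(x,-20,63),W(x,20,63)])-[260,255])*5.4).round().tolist() for x in (75,80)])
st();lv(.45,1.25,9)
"
```

```text
[[[240.0, 459.0], [366.0, 438.0]], [[243.0, 474.0], [369.0, 453.0]]]
t 12.68 vice [-18.4   0.8 105.6] F vice [ 2.9 -0.3 -1.1] w 0.4 rot [ 0.2 -0.1  0. ] q [-0.09  0.63  1.54 -0.    0.98  0.16]
0.45 x 1.0 z 0.1 y 0.8
0.55 x -5.1 z 3.1 y 0.8
0.65 x -10.9 z 6.6 y 0.8
0.75 x -16.3 z 10.8 y 0.8
0.85 x -21.2 z 15.5 y 0.8
0.95 x -25.7 z 20.6 y 0.8
1.05 x -29.6 z 26.2 y 0.8
1.15 x -33.0 z 32.1 y 0.8
1.25 x -35.7 z 38.3 y 0.8
```

View pics/s17.png

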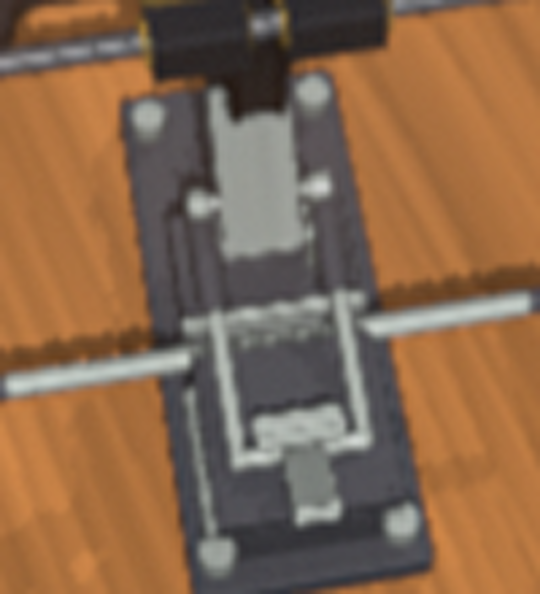

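The crossbar's ends, at (240,460) and (365,440), match x≈75 mm at ledge height. So it sits against the post under the lip, hooked. Continuing.

Request:
{"name": "carry_out", "arguments": {
  "series": [
    [-5, 0, 3, 0, 0, 0, -1],
    [-11, 0, 7, 0, 0, 0, -1],
    [-16, 0, 11, 0, 0, 0, -1],
    [-21, 0, 16, 0, 0, 0, -1],
    [-25, 0, 21, 0, 0, 0, -1],
    [-25, 0, 21, 0, 0, 0, -1]
  ]
}}

```text
time: 13.42
position: [0.6063, 0.0322, 0.0847]
tool_rot: [0.788, 0.616, -0.002, -0.0]
ft_force: [-0.7, -0.0, 4.8]
grip_width: 0.0008
```

```bash
python3 -c "
from h import *
s=robot.camera('scene');crop(s,'s18',260,225,100,130,4.5)
print([((proj(s,[W(*lever(a,85)),W(*(lever(a,68)+[3*np.cos(a),0,3*np.sin(a)]))])-[260,225])*4.5).round().tolist() for a in (.85,1,1.2)])
st();lv(.95,1.75,9)
"
```

```text
[[[191.0, 121.0], [197.0, 165.0]], [[189.0, 120.0], [195.0, 162.0]], [[186.0, 124.0], [193.0, 164.0]]]
t 13.47 vice [-45.2   0.7  84.7] F vice [0.7 0.4 3.8] w 0.5 rot [ 0.2 -0.2  0. ] q [-0.13  0.65  1.57 -0.    0.93  0.12]
0.95 x 1.1 z -0.3 y 0.7
1.05 x -2.8 z 5.2 y 0.7
1.15 x -6.2 z 11.2 y 0.7
1.25 x -8.9 z 17.4 y 0.7
1.35 x -11.0 z 23.9 y 0.7
1.45 x -12.5 z 30.5 y 0.7
1.55 x -13.2 z 37.3 y 0.7
1.65 x -13.3 z 44.1 y 0.7
1.75 x -12.8 z 50.8 y 0.7
```

View pics/s18.png

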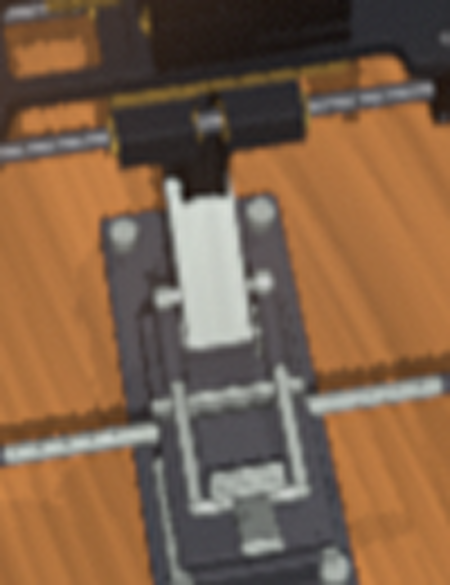

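Request:
{"name": "carry_out", "arguments": {
  "series": [
    [-4, 0, 5, 0, 0, 0, -1],
    [-8, 0, 11, 0, 0, 0, -1],
    [-11, 0, 17, 0, 0, 0, -1],
    [-14, 0, 24, 0, 0, 0, -1],
    [-14, 0, 24, 0, 0, 0, -1]
  ]
}}

```text
time: 14.1
position: [0.6028, 0.0183, 0.0602]
tool_rot: [0.788, 0.616, -0.002, -0.0]
ft_force: [0.6, 1.5, 1.2]
grip_width: 0.0002
```

```bash
python3 -c "
from h import *
st();lv(1.35,1.95,7,r=73)
"
```

```text
t 14.1 vice [-59.6   0.8  60.2] F vice [ 1.6 -0.2  1.2] w 0.2 rot [ 0.2 -0.2  0. ] q [-0.15  0.68  1.6  -0.    0.87  0.09]
1.35 x -1.4 z -1.8 y 0.8
1.45 x -3.0 z 5.4 y 0.8
1.55 x -3.8 z 12.6 y 0.8
1.65 x -3.9 z 19.9 y 0.8
1.75 x -3.2 z 27.2 y 0.8
1.85 x -1.9 z 34.4 y 0.8
1.95 x 0.2 z 41.4 y 0.8
```

```bash
python3 -c "
from h import *
s=robot.camera('scene');crop(s,'s19',260,225,100,130,4.5)
p=robot.get_obs()['position']
print([((proj(s,[W(*lever(a,85)),W(*lever(a,18))])-[260,225])*4.5).round().tolist() for a in (.85,1,1.2,1.4)],((proj(s,p+[0,0,.02])-[260,225])*4.5))
st()"
```

```text
[[[191.0, 121.0], [214.0, 288.0]], [[189.0, 120.0], [213.0, 287.0]], [[186.0, 124.0], [213.0, 287.0]], [[186.0, 137.0], [212.0, 289.0]]] [[196.82521775 181.52020865]]
t 14.15 vice [-59.9   0.9  60.2] F vice [ 1.3 -0.   1.1] w 0.4 rot [ 0.2 -0.2 -0. ] q [-0.15  0.68  1.6  -0.01  0.87  0.09]
```

View pics/s19.png

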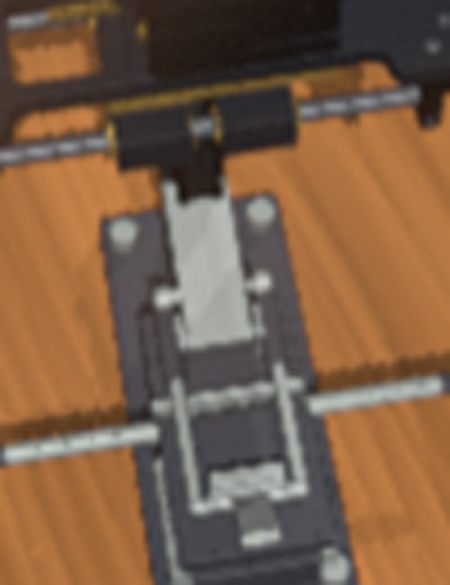

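Request:
{"name": "carry_out", "arguments": {
  "series": [
    [-2, 1, 4, 0, 0, 0, -1],
    [-3, 1, 8, 0, 0, 0, -1],
    [-4, 1, 12, 0, 0, 0, -1],
    [-4, 1, 12, 0, 0, 0, -1]
  ]
}}

```text
time: 14.65
position: [0.6025, 0.0133, 0.0477]
tool_rot: [0.788, 0.616, -0.003, 0.0]
ft_force: [-0.3, 0.2, 0.6]
grip_width: 0.0002
```

```bash
python3 -c "
from h import *
st()
s=robot.camera('scene');crop(s,'s20',260,225,100,130,4.5)
st();print([((proj(s,[W(*lever(a,85))])[0]-[260,225])*4.5).round().tolist() for a in (1.3,1.4,1.5,1.6,1.7,1.8)])"
```

```text
t 14.65 vice [-64.6  -0.1  47.7] F vice [0.2 0.3 0.6] w 0.2 rot [ 0.2 -0.3 -0. ] q [-0.16  0.7   1.6  -0.01  0.84  0.09]
t 14.7 vice [-64.8  -0.2  47.8] F vice [ 1.4 -0.   0.3] w 0.3 rot [ 0.2 -0.3 -0. ] q [-0.16  0.7   1.6  -0.01  0.84  0.09]
[[186.0, 130.0], [186.0, 137.0], [186.0, 146.0], [186.0, 156.0], [187.0, 168.0], [188.0, 181.0]]
```

View pics/s20.png

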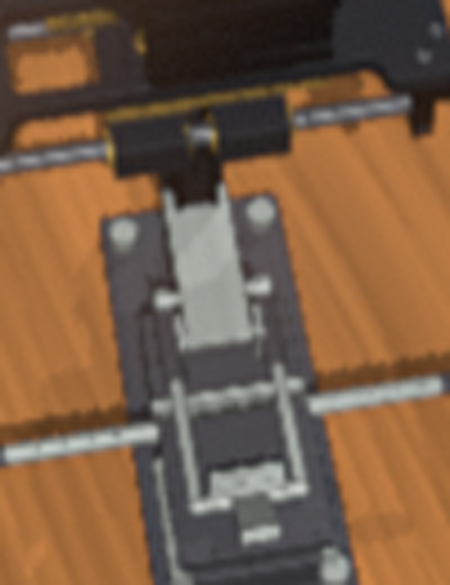

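Request:
{"name": "carry_out", "arguments": {
  "series": [
    [0, 0, 2, 0, 0, 0, -1],
    [0, 0, 4, 0, 0, 0, -1],
    [0, 0, 4, 0, 0, 0, -1]
  ]
}}

```text
time: 15.08
position: [0.6025, 0.0126, 0.0436]
tool_rot: [0.788, 0.616, -0.004, 0.001]
ft_force: [-0.8, -0.3, 1.9]
grip_width: 0.0002
```

Request:
{"name": "carry_out", "arguments": {
  "series": [
    [0, 0, 2, 0, 0, 0, -1],
    [0, 0, 4, 0, 0, 0, -1],
    [0, 0, 4, 0, 0, 0, -1]
  ]
}}

```text
time: 15.45
position: [0.6024, 0.0124, 0.0394]
tool_rot: [0.788, 0.616, -0.004, 0.001]
ft_force: [-0.8, -0.1, 3.0]
grip_width: 0.0002
```

```bash
python3 -c "
from h import *
s=robot.camera('scene');crop(s,'s21',260,225,100,130,4.5)
st()"
```

```text
t 15.5 vice [-65.4  -0.3  39.4] F vice [-0.2  0.8  2.3] w 0.7 rot [ 0.2 -0.4 -0.1] q [-0.16  0.71  1.61 -0.01  0.83  0.09]
```

View pics/s21.png

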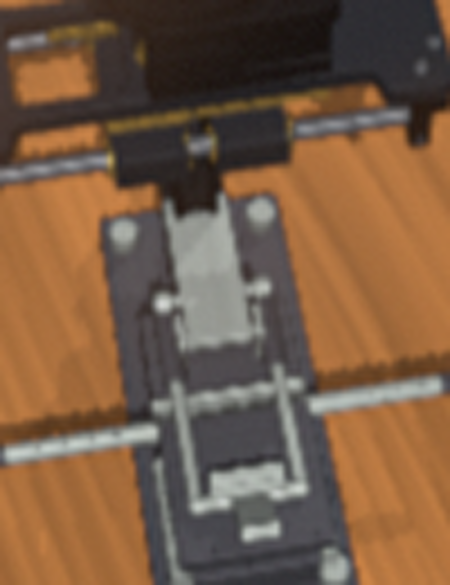

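Request:
{"name": "carry_out", "arguments": {
  "series": [
    [0, 0, 1, 0, 0, 0, -1],
    [0, 0, 2, 0, 0, 0, -1]
  ]
}}

```text
time: 15.75
position: [0.6025, 0.0124, 0.0375]
tool_rot: [0.788, 0.616, -0.004, 0.001]
ft_force: [-1.3, 0.8, 4.7]
grip_width: 0.0004
```

Request:
{"name": "carry_out", "arguments": {
  "series": [
    [0, 0, 1, 0, 0, 0, -1],
    [0, 0, 2, 0, 0, 0, -1]
  ]
}}

```text
time: 16.0
position: [0.6025, 0.0125, 0.0354]
tool_rot: [0.788, 0.616, -0.004, 0.001]
ft_force: [-1.3, 1.1, 2.8]
grip_width: 0.0004
```

Request:
{"name": "carry_out", "arguments": {
  "series": [
    [0, 0, 1, 0, 0, 0, -1],
    [0, 0, 2, 0, 0, 0, -1]
  ]
}}

```text
time: 16.25
position: [0.6026, 0.0125, 0.0333]
tool_rot: [0.788, 0.616, -0.003, 0.001]
ft_force: [-0.8, 0.7, 3.1]
grip_width: 0.0003
```

Request:
{"name": "carry_out", "arguments": {
  "series": [
    [0, 0, 1, 0, 0, 0, -1],
    [0, 0, 1.5, 0, 0, 0, -1]
  ]
}}

```text
time: 16.5
position: [0.6026, 0.0127, 0.0322]
tool_rot: [0.788, 0.616, -0.003, 0.001]
ft_force: [-1.4, 1.6, 8.3]
grip_width: 0.0005
```

Request:
{"name": "carry_out", "arguments": {
  "series": [
    [0, 0, 1, 0, 0, 0, -1],
    [0, 0, 1.5, 0, 0, 0, -1]
  ]
}}

```text
time: 16.75
position: [0.6027, 0.0127, 0.0319]
tool_rot: [0.788, 0.616, -0.003, 0.001]
ft_force: [-3.0, 1.1, 13.6]
grip_width: 0.0003
```

Request:
{"name": "carry_out", "arguments": {
  "series": [
    [0, 0, 1, 0, 0, 0, -1],
    [0, 0, 1.5, 0, 0, 0, -1]
  ]
}}

```text
time: 17.0
position: [0.6027, 0.0127, 0.0319]
tool_rot: [0.788, 0.616, -0.003, 0.001]
ft_force: [-3.4, 0.6, 14.4]
grip_width: 0.0001
```

```bash
python3 -c "
from h import *
s=robot.camera('scene');crop(s,'s22',260,225,100,130,4.5)
st()"
```

```text
t 17.05 vice [-65.1  -0.5  31.9] F vice [ 0.1  3.2 12.7] w 0.2 rot [ 0.1 -0.4 -0.1] q [-0.16  0.72  1.61 -0.01  0.81  0.09]
```

View pics/s22.png

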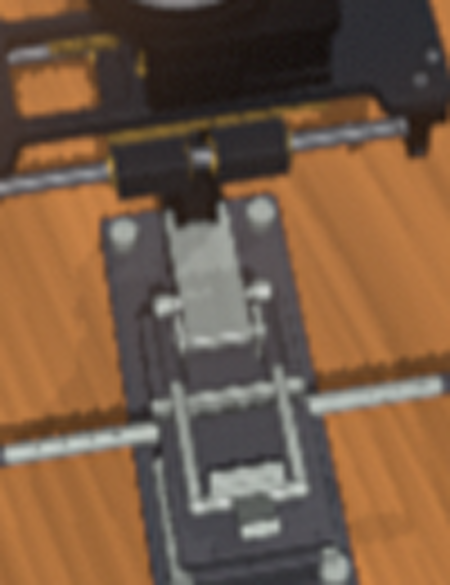

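Firm stop: the last two steps moved nothing (z stays at 31.9 mm) while the force rose from 3 to about 14 N, well under 25 N. Now I'll lift straight off and look.

Request:
{"name": "carry_out", "arguments": {
  "series": [
    [0, 0, -5, 0, 0, 0, -1],
    [0, 0, -30, 0, 0, 0, -1],
    [0, 0, -70, 0, 0, 0, -1],
    [0, 0, -120, 0, 0, 0, -1],
    [-40, -40, -150, 0, 0, 0, -1],
    [-90, -90, -150, 0, 0, 0, -1],
    [-140, -140, -150, 0, 0, 0, -1],
    [-140, -140, -150, 0, 0, 0, -1]
  ]
}}

```text
time: 18.05
position: [0.4303, -0.0892, 0.1828]
tool_rot: [0.788, 0.615, -0.004, -0.0]
ft_force: [-0.7, 0.4, 0.4]
grip_width: 0.0006
```

```bash
python3 -c "
from h import *
s=robot.camera('scene');crop(s,'s23',260,245,100,120,5)
t=robot.camera('top');crop(t,'t23',240,150,150,100,5)
st()
for a in (1.5,1.65,1.8,1.92): print(a,[((proj(s,W(*(lever(a,85)+[0,y,0])))[0]-[260,245])*5).round().tolist() for y in (-13,13)],[((proj(t,W(*(lever(a,85)+[0,y,0])))[0]-[240,150])*5).round().tolist() for y in (-13,13)])"
```

```text
t 18.15 vice [-205.3  139.8  183.1] F vice [ 0.6 -0.2 -0.1] w 0.5 rot [ 0.2 -0.4  0.1] q [-0.45  0.31  1.89 -0.01  0.95 -0.2 ]
1.5 [[172.0, 67.0], [241.0, 57.0]] [[517.0, 274.0], [501.0, 334.0]]
1.65 [[174.0, 85.0], [241.0, 75.0]] [[517.0, 280.0], [502.0, 339.0]]
1.8 [[176.0, 106.0], [242.0, 96.0]] [[513.0, 285.0], [497.0, 343.0]]
1.92 [[178.0, 126.0], [244.0, 116.0]] [[506.0, 287.0], [491.0, 346.0]]
```

View pics/s23.png

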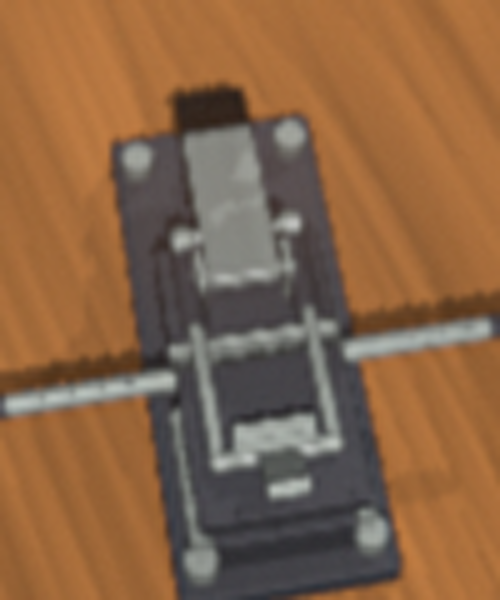

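View pics/t23.png

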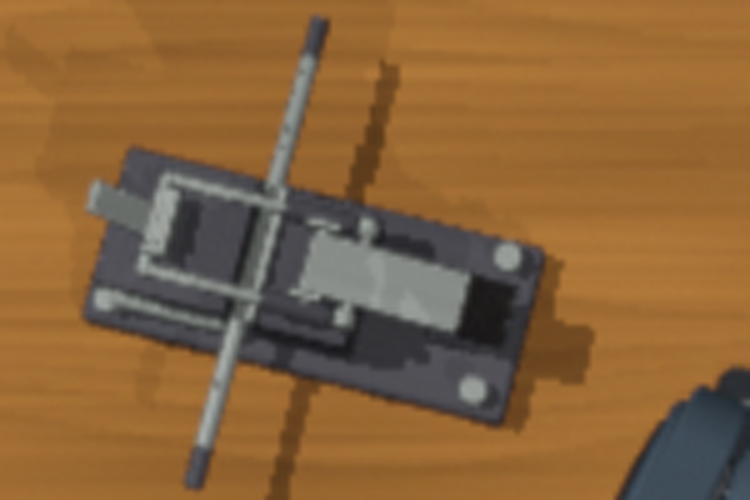

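The lever lies past level at about 1.75 rad, within 1.64 to 1.92, and stayed there after release. The crossbar, from (215,462) to (340,443), sits behind the keeper under the lip. The jaw is up against the axle and the robot is clear. Handing in.

```bash
python3 -c "
from h import *
s=robot.camera('scene');cv2.imwrite('pics/s24.png',s['pixels'][:,:,::-1])
a=cv2.imread('pics/scene0.png').astype(int);b=cv2.imread('pics/s24.png').astype(int)
for n,(x,y) in dict(dish=(248,153),cal=(307,148),wa=(392,433),wb=(475,413)).items():
  print(n,abs(a[y-18:y+18,x-18:x+18]-b[y-18:y+18,x-18:x+18]).max())
print(robot.hand_in())"
```

```text
dish 15
cal 122
wa 14
wb 24
the job is handed in; nothing more can be done
None
```

View pics/s24.png

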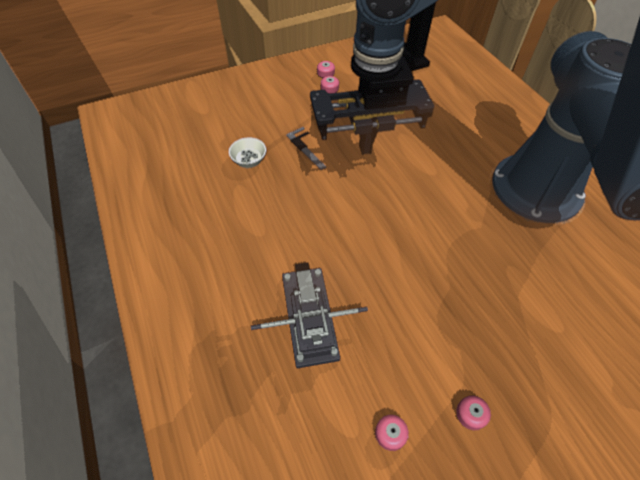

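The axle is clamped: the bail is hooked behind the keeper, and the lever is past centre, on its stop screw, and left closed. I handed the job in at about 18 s of robot time, with the arm clear of everything.

**How it went**
- **Bail:** I pinched the tab and swung the bail past upright. The tab then slipped out of the fingers, so the bail fell the rest of the way by itself. It landed on the ledge outward of the keeper, and pushing the lever drew the crossbar in against the post, under the lip.
- **Lever:** I pushed it over with the shut fingers. At the stop, the last two steps moved nothing and the push rose from about 3 N to about 14 N, under the 25 N limit.

**Last checks**
- After I let go, both views show the crossbar behind the keeper. The lever stayed at about 1.75 rad by image, inside 1.64–1.92.
- In the scene view the dish and the two wheels near the vice are unchanged. The caliper's patch of the picture did change; on viewing, it sits where it did, with the gripper's shadow across it (at pixel 307,148).

**What failed or disagreed**
- The real fingertips seemed to be about 20 mm short of the reported TCP. That caused one missed pinch and one pass over the lever's tip without touching it. I corrected for it after that.
- Judged from the fingertip height with that correction, the final lever angle comes out nearer 1.82 rad than the 1.75 seen in the images. Both are in range.
- The push before dead centre felt about 1–5 N, lighter than the 7 N in the task text.

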